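# Set the blades of a supply-air grille with one stroke of the fingertips

## Robot

A 7-joint arm with a two-finger parallel gripper is mounted at the origin on the work surface. World frame = base frame: x ahead of the robot, y to its left, z up, the work surface at z = 0. Lengths are in m, angles in rad, forces in N, time in s.
With the tool pointing down it reaches from about 0.35 to 0.9 m from the base axis. Payload 8.1 kg.
Tool frame: the origin (TCP) lies at the very end of the fingers, on their centre line; the grasp point (between the pads) lies 19 mm behind it; z points along the fingers, y is the line along which they close (so a half turn about z gives the same grasp; the last joint's range is limited). The gripper opens to 92 mm and grips with 3 to 60 N. Pads are 19 mm wide; open, the fingers measure 130 mm over their backs; the gripper's body (75 mm by 190 mm) begins 47 mm behind the grasp point.
Start: joints at [1.088, 0.434, 0.025, 1.573, -0.012, 1.134, -0.075], TCP at [0.232, -0.58, 0.227] pointing down, gripper open.
Joint ranges: [-2.62, 2.62], [-0.44, 2.09], [-1.27, 1.32], [0.08, 2.57], [-1.32, 4.46], [0.12, 2], [-2.74, 2.74]. Speed limits (rad/s): [2.22, 2.22, 3.01, 3.01, 3.14, 3.14, 3.14].

## Interface

Orientations are given as a rotation vector (axis times angle).
In Python, from cell import readout, cams, job gives the robot as it stands.
- The arm moves only by the tool drive_tool, never from a script. Its argument "commands" is a list of rows, each a list of 3 entries, a list of its own where there are three numbers: the turn, a rotation vector about the tool's x, y, z in rad, then the shift along the tool's x, y, z in cm, then the gripper's target within -1 to 1 (fully open at 1, half-way at 0, shut at -1). A call has 1 to 20 rows; each row is the pose to reach, as a shift and turn from the pose commanded when the call began, along the tool's axes at that moment; what a row does not reach only later rows make up. A row lasts 1/12 s, in which the tool goes at most 41.7 mm and 7.16 degrees, less where a joint would pass 70% of its speed; a pose out of reach is approached as far as the arm can. A call with a gripper value outside its range is refused whole. The fingers move at their own pace and stop on an object; "newtons" is the grip in N (left out, the last holds). Time passes only in rows, so rows that repeat a pose let the fingers close. It gives the time, the measured TCP pose, the force, the opening and the grip force at its end, in the units of the state.
- readout.observe(): the state, without advancing time (a new reading comes with each control period).
- cams.get_image(name): name is "side" or "top" or "wrist"; returns the picture (480x640x3 uint8, blue, green, red); there is no depth.
- cams.camera_info(name): a dict with "camera_matrix" (3x3 intrinsics, pixels), "k1" (the pictures are not rectified: a ray, as slopes to the right and down, at radius r is drawn at 1 + k1 r^2 times it, then the intrinsics apply), "R" (3x3) and "t" (3): a world point X has camera coordinates R X + t. Camera axes: x right, y down, z forward; pixel columns grow to the right and rows downward; lengths in m; the calibration is good to about 2 mm. A picture is of the moment at which its call begins: read the wrist's pose just before it. camera_info takes no time and is no camera call; for the wrist camera it gives the pose at the moment of the call.
- job.sign_off(): hands the job in; it is judged then, once.
The state is a dict: "clock": time; "joints": joint angles; "dq": joint speeds; "joint_efforts": joint torques, N m; "position": TCP position; "ee_rot": TCP orientation; "force": force on the tool from outside, world axes, zero at the start; "ft_torque": the same for the moment, N m; "width": opening from 0.0 (shut) to 1.0 (fully open); "gripper_force": force on a finger pad.
Only numpy, scipy, OpenCV 4.12 (cv2) and the standard library are available. Lean on these libraries where they do the work, as an engineer would, in place of code of your own. Each camera call takes 0.05 s, during which the arm holds its last target. There are 200 camera calls.

## Task

The nine loose blades of the white air grille that lies face up on the bench point every which way: draw the closed fingertips lightly along the row, skimming just above the frame from the plain end to the end with the red damper lever, so that the top edges of all nine blades lean towards the lever end at about 45 degrees. Only stroke the blades: do not grip, lift or drag the grille or press hard on it. Leave everything else on the bench where it is, and take the hand clear when done.

Things in the scene. Friction and masses are not known exactly. Their poses are not given: they have to be found in the camera images.
- grille: air grille, loose, face up on the bench, about 0.9 kg: white frame 184 mm along own x, 296 mm along own y, border 30 mm wide, on a hollow aluminium neck. Origin: centre of the underside, z up; frame face 75 mm above it. The 124 x 236 mm opening holds nine blades in a row along y. +y points to the lever end, -y to the plain end. Fixed rear blades lie 27 mm below the face
- grille_face (a point): middle of the grille at the level of the frame's face, axes as the grille. Fingertips drawn along the row towards the lever end at c mm above this level leave each blade leaning about arccos((7+c)/13): 0.81 rad (46 degrees) at 2 mm, 0.56 rad at 4 mm, 1.00 rad at 0 mm
- plain_end (a point): middle of the border at the plain end, on the frame's face, 133 mm from the grille's middle (37 mm outside blade 1); axes as the grille
- lever_end (a point): middle of the border at the lever end, on the frame's face, 133 mm from the grille's middle (37 mm outside blade 9); axes as the grille. The small red-tipped damper lever (tip 14 x 22 mm) stands 18 mm above the border, 46 mm from this point in the grille's +x, clear of a stroke along the middle
- blade1 (a joint): tilt (rad) of blade 1, nearest the plain end, at y = -96 mm in the grille. White strip 118 mm long (along the grille's x), 30 mm deep, edges rounded, 4 mm thick; pivots on its middle line 9 mm below the frame's face, so upright its top edge is 6 mm above the face. 0 upright, positive: top edge leans to the lever end; limits -1.25 to 1.25. Friction holds it; about 1 N at the top edge turns it
- blade2 (a joint): tilt (rad) of blade 2, number 2 of 9 from the plain end, at y = -72 mm in the grille; made as blade 1
- blade3 (a joint): tilt (rad) of blade 3, number 3 of 9 from the plain end, at y = -48 mm in the grille; made as blade 1
- blade4 (a joint): tilt (rad) of blade 4, number 4 of 9 from the plain end, at y = -24 mm in the grille; made as blade 1
- blade5 (a joint): tilt (rad) of blade 5, number 5 of 9 from the plain end, at y = 0 mm in the grille; made as blade 1
- blade6 (a joint): tilt (rad) of blade 6, number 6 of 9 from the plain end, at y = 24 mm in the grille; made as blade 1
- blade7 (a joint): tilt (rad) of blade 7, number 7 of 9 from the plain end, at y = 48 mm in the grille; made as blade 1
- blade8 (a joint): tilt (rad) of blade 8, number 8 of 9 from the plain end, at y = 72 mm in the grille; made as blade 1
- blade9 (a joint): tilt (rad) of blade 9, number 9 of 9 from the plain end, at y = 96 mm in the grille; made as blade 1
- screwdriver: screwdriver lying flat beside the grille's other long side (-x), 200 mm long, handle 26 mm thick; origin under its middle. Leave alone
- tape_roll: roll of silver tape lying flat, 100 mm across, 48 mm tall, beside the long side with the lever (+x); origin at the centre of its underside. Leave alone
- air_valve: round white ceiling air valve lying flat, 130 mm across, 46 mm tall, beside the long side with the lever (+x); origin at the centre of its underside. Leave alone
- screw_jar: glass jar with blue cap, 56 mm across, 75 mm tall, off the grille's lever end; origin at the centre of its underside. Leave alone
- cleaner: white bottle with blue cap, 70 mm across, 190 mm tall, on the left of the bench; origin at the centre of its underside. Leave alone
- duct_collar: open steel ring 125 mm across, 60 mm tall, on the right; origin at the centre of its underside. Leave alone
- filter: cardboard-framed pleated paper filter lying flat, 160 x 240 x 25 mm, on the right; origin at the centre of its underside. Leave alone

How it is judged:
By the outcome, as a careful person would: the job done as asked, in the order asked, and still so for the second after the job is handed in, with the robot touching nothing.
It also fails if it takes over 45 s, if anything falls off the work surface, if the arm or the gripper's body presses on something with over 40 N, if the wrist force passes 120 N, or if a joint passes its speed limit or range.

## Working session

There is one attempt and no reset: what is moved stays moved. The work goes in short steps, Python scripts to look and compute and a tool call to move; the robot and the scene stay as the last step left them, time stands still between calls to the robot, and variables do not carry over. Pictures are saved under pics/ and viewed, at most 10 in all, crops included, and the job is handed in when it is done.

Besides the shell and the picture viewer there is one more tool, called after "Call:" as name(argument=value, ...) on one line, values as JSON. drive_tool: Moves the arm, as the interface text tells. Its arguments: {"type":"object","properties":{"commands":{"type":"array"},"newtons":{"type":"number"}},"required":["commands"]}

```bash
mkdir -p pics; python3 - <<'E'
from cell import readout,cams
import cv2
o=readout.observe();print({k:o[k] for k in('clock','position','ee_rot','force','width')})
for n in('top','side'):
    cv2.imwrite(f'pics/{n}0.png',cams.get_image(n));print(n,cams.camera_info(n))
E
```

```text
{'clock': 0.0, 'position': array([ 0.23146891, -0.58001211,  0.22594612]), 'ee_rot': array([-3.08364982e+00, -5.92565397e-01,  6.49704546e-04]), 'force': array([ 0.28824097, -0.01985307, -0.13774618]), 'width': 1.0020232636542536}
top {'camera_matrix': array([[524.87736892,   0.        , 321.13824325],
       [  0.        , 524.87736892, 239.28784056],
       [  0.        ,   0.        ,   1.        ]]), 'k1': -0.15917906032792697, 'R': array([[-0.02134323, -0.99962258, -0.01729623],
       [-0.97994237,  0.02434531, -0.1977884 ],
       [ 0.19813484,  0.01272786, -0.98009213]]), 't': array([0.04042632, 0.55203064, 1.18641274])}
side {'camera_matrix': array([[522.37895829,   0.        , 322.36967778],
       [  0.        , 522.37895829, 239.79062119],
       [  0.        ,   0.        ,   1.        ]]), 'k1': -0.08477364354987853, 'R': array([[-8.99785066e-01, -4.36332744e-01,  7.56150394e-04],
       [-2.47500513e-01,  5.08955298e-01, -8.24444056e-01],
       [ 3.59347090e-01, -7.42009597e-01, -5.65942954e-01]]), 't': array([0.47682562, 0.18542273, 1.0578998 ])}
```

View pics/top0.png

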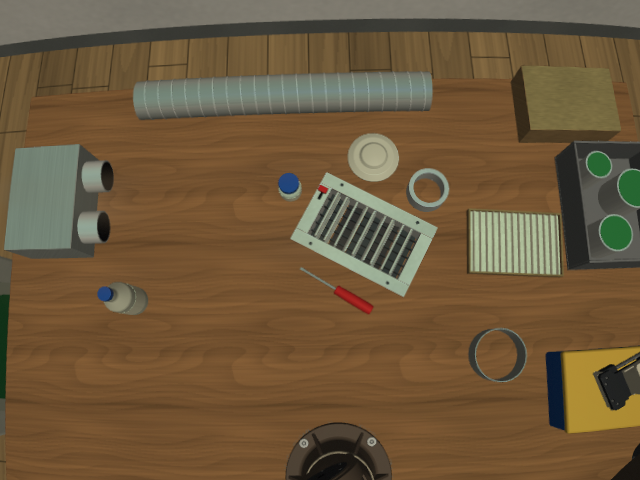

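View pics/side0.png

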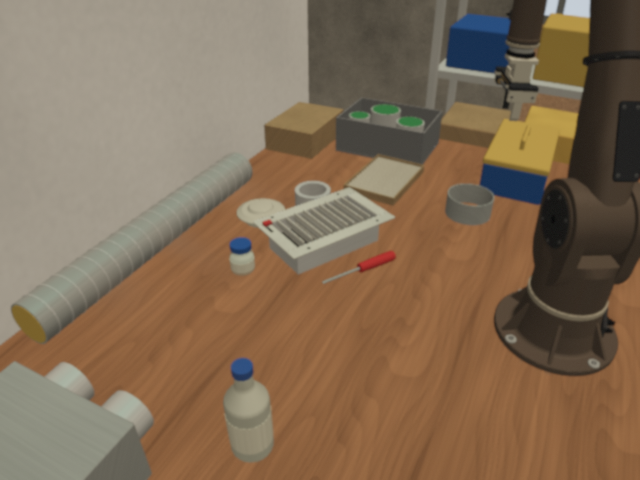

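The top view shows the grille with face corners near (327,173), (437,228), (404,296) and (291,239). The red lever is at (322,190), so the lever end is upper-left. The side view agrees, and both ends of the row are clear apart from the jar beyond the lever end.

```bash
cat > h.py <<'E'
import numpy as np,cv2
from cell import readout,cams
from scipy.spatial.transform import Rotation as Ro
def ray(ci,uv):
    K=ci['camera_matrix'];d=(np.asarray(uv,float)-K[:2,2])/[K[0,0],K[1,1]];s=d.copy()
    for _ in range(20): s=d/(1+ci['k1']*(s**2).sum(-1,keepdims=True))
    R=ci['R'];return -R.T@ci['t'],np.c_[s,np.ones(len(s))]@R
def onplane(ci,uv,z):
    c,d=ray(ci,np.atleast_2d(uv));return c+d*((z-c[2])/d[:,2])[:,None]
def proj(ci,X):
    p=np.atleast_2d(X)@ci['R'].T+ci['t'];s=p[:,:2]/p[:,2:];s=s*(1+ci['k1']*(s**2).sum(1,keepdims=True))
    return s*ci['camera_matrix'][0,0]+ci['camera_matrix'][:2,2]
E
python3 - <<'E'
from h import *
im=cv2.imread('pics/top0.png');ci=cams.camera_info('top')
hsv=cv2.cvtColor(im,cv2.COLOR_BGR2HSV)
m=((hsv[...,1]<60)&(hsv[...,2]>150)).astype(np.uint8)
r=np.zeros_like(m);cv2.fillPoly(r,[np.array([[327,164],[448,226],[408,305],[280,241]])],1);m*=r
m=cv2.morphologyEx(m,cv2.MORPH_CLOSE,np.ones((3,3)))
c=max(cv2.findContours(m,0,1)[0],key=cv2.contourArea)[:,0]
W=onplane(ci,c,.075)[:,:2].astype(np.float32)
rc=cv2.minAreaRect(W*1000);print(rc)
print(cv2.boxPoints(rc))
red=((hsv[...,2]>90)&(hsv[...,1]>170)&((hsv[...,0]<6)|(hsv[...,0]>174))).astype(np.uint8)*r
ys,xs=np.nonzero(red);print(xs.mean(),ys.mean(),onplane(ci,[xs.mean(),ys.mean()],.093))
print(onplane(ci,[[327,173],[437,228],[404,296],[291,239]],.075))
v=im.copy();cv2.drawContours(v,[c[:,None]],-1,(0,0,255),1)
v=cv2.resize(v[155:315,270:460],None,fx=3.6,fy=3.6,interpolation=0);cv2.imwrite('pics/c1.png',v)
E
```

```text
((562.060791015625, -73.16500854492188), (294.14678955078125, 182.59765625), 61.149070739746094)
[[ 411.12646  -157.92873 ]
 [ 571.0598   -246.03801 ]
 [ 712.9951     11.598709]
 [ 553.06177    99.70799 ]]
322.4186046511628 188.86046511627907 [[0.6656113 0.0216211 0.093    ]]
[[ 0.71044073  0.00993143  0.075     ]
 [ 0.56914686 -0.24514234  0.075     ]
 [ 0.41197386 -0.1590998   0.075     ]
 [ 0.55130371  0.09768236  0.075     ]]
```

View pics/c1.png

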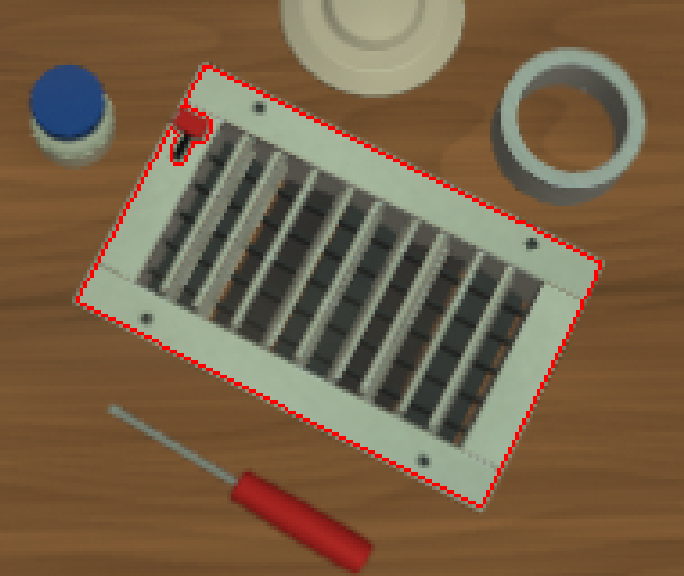

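The fit of 294 x 183 mm matches the known size. Centre is (0.562, -0.073), grille +y runs at 61.1°, and the lever falls at grille (45, 133) mm as expected. Next I shut the fingers and go above the plain end, with the finger line across the stroke.

Call:
drive_tool(commands=[[[0,0,-0.1],[2,-1.3,-2],-1],[[0,0,-0.2],[5,-3.4,-4],-1],[[0,0,-0.3],[8.4,-5.6,-5.4],-1],[[0,0,-0.4],[11.7,-7.9,-5.4],-1],[[0,0,-0.5],[15,-10.1,-5.4],-1],[[0,0,-0.6],[18.4,-12.4,-5.4],-1],[[0,0,-0.687],[21.7,-14.6,-5.4],-1],[[0,0,-0.687],[25,-16.8,-5.4],-1],[[0,0,-0.687],[28.4,-19.1,-5.4],-1],[[0,0,-0.687],[31.7,-21.3,-5.4],-1],[[0,0,-0.687],[35,-23.5,-5.4],-1],[[0,0,-0.687],[37.7,-25.3,-5.4],-1],[[0,0,-0.687],[39.2,-26.3,-5.4],-1],[[0,0,-0.687],[39.2,-26.3,-5.4],-1],[[0,0,-0.687],[39.2,-26.3,-5.4],-1]], newtons=10)

```text
clock: 1.35
position: [0.4985, -0.19, 0.2803]
ee_rot: [-2.703, -1.6, 0.001]
force: [-0.9, 0.3, 0.5]
width: 0.011
gripper_force: 0.0
```

```bash
python3 - <<'E'
from h import *
ci=cams.camera_info('wrist');im=cams.get_image('wrist');cv2.imwrite('pics/w1.png',im)
o=readout.observe();print({k:o[k] for k in('clock','position','joints','force','width')});print(Ro.from_rotvec(o['ee_rot']).as_matrix().round(3))
c=np.array([.5621,-.0732,.075]);gy=np.array([.4827,.8757,0]);gx=np.array([.8757,-.4827,0])
print('cam',-ci['R'].T@ci['t'])
P=[c+sx*.092*gx+sy*.148*gy for sx in(-1,1) for sy in(-1,1)];print(proj(ci,P).round())
E
```

```text
{'clock': 1.4, 'position': array([ 0.49783874, -0.1913592 ,  0.28034841]), 'joints': array([ 0.52709371,  0.26944889, -0.33050897,  1.6936292 ,  0.0935414 ,
        1.19486397, -0.33073335]), 'force': array([ 0.49754052,  0.28523227, -0.74352339]), 'width': 0.008351815777693092}
[[ 0.483  0.876 -0.001]
 [ 0.876 -0.483 -0.   ]
 [-0.001 -0.001 -1.   ]]
cam [ 0.53404178 -0.12562117  0.43906096]
[[ 224.  221.]
 [ 203. -142.]
 [ 414.  222.]
 [ 436. -142.]]
```

View pics/w1.png

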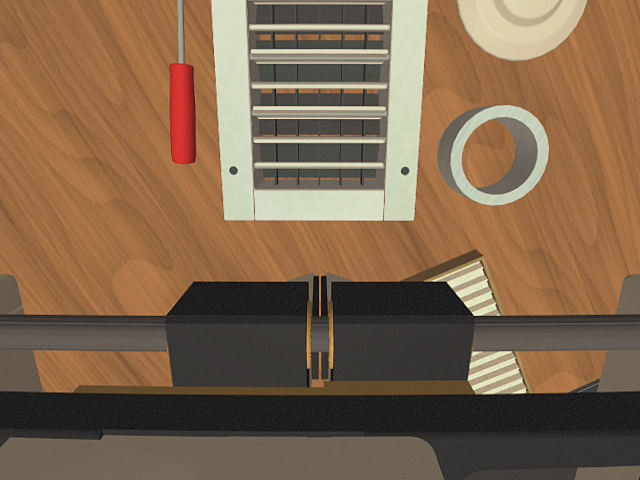

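The wrist view confirms the fit: the predicted plain-end corners (224,221) and (414,222) land on the frame. Blades show as near-horizontal edges at rows 165, 137, 110, 86, 55 and 27, and the fingers are shut. Next is the descent to 2 cm above the plain end, pausing for readings.

Call:
drive_tool(commands=[[[0,0,0],[0,0,2],-1],[[0,0,0],[0,0,5],-1],[[0,0,0],[0,0,8],-1],[[0,0,0],[0,0,11],-1],[[0,0,0],[0,0,14],-1],[[0,0,0],[0,0,16.5],-1],[[0,0,0],[0,0,18],-1],[[0,0,0],[0,0,18],-1],[[0,0,0],[0,0,18],-1],[[0,0,0],[0,0,18],-1]])

```text
clock: 2.23
position: [0.4986, -0.192, 0.1018]
ee_rot: [2.705, 1.595, 0.001]
force: [0.1, -0.6, 1.1]
width: 0.002
gripper_force: 0.0
```

```bash
python3 - <<'E'
from h import *
P=[];F=[]
for i in range(10):
    im=cams.get_image('wrist');o=readout.observe();P.append(o['position']);F.append(o['force'])
cv2.imwrite('pics/w2.png',im)
P=np.array(P);print(P.mean(0),P.std(0),np.mean(F,0),o['ee_rot'],o['clock'])
g=np.array([.5621,-.0732]);d=P.mean(0)[:2]-g
print('grille x,y',d@[.8757,-.4827],d@[.4827,.8757])
E
```

```text
[ 0.49872297 -0.19127055  0.10158138] [0.0002414  0.00031643 0.00044736] [ 0.19843791 -0.26108951 -0.16499683] [2.70492638e+00 1.59729888e+00 2.15080275e-04] 2.7333
grille x,y 0.0014933931251248827 -0.13398647451016313
```

Call:
drive_tool(commands=[[[0,0,0],[0,0,1],-1],[[0,0,0],[0,0,1.8],-1],[[0,0,0],[0,0,2.3],-1],[[0,0,0],[0,0,2.43],-1],[[0,0,0],[0,0,2.43],-1],[[0,0,0],[0,0,2.43],-1],[[0,0,0],[0,0,2.43],-1]])

```text
clock: 3.32
position: [0.4982, -0.1908, 0.0761]
ee_rot: [-2.705, -1.597, 0.0]
force: [-0.9, -0.1, 0.3]
width: 0.004
gripper_force: 0.0
```

```bash
python3 - <<'E'
from h import *
P=[];F=[]
for i in range(6):
    im=cams.get_image('side');o=readout.observe();P.append(o['position']);F.append(o['force'])
print(np.mean(P,0),np.mean(F,0))
E
```

```text
[ 0.49829473 -0.19091152  0.07635486] [ 0.15008837 -0.29263677  0.31681249]
```

Call:
drive_tool(commands=[[[0,0,0],[0,0,-0.08],-1],[[0,0,0],[0.5,0,-0.08],-1],[[0,0,0],[1.3,0,-0.08],-1],[[0,0,0],[2.1,0,-0.08],-1],[[0,0,0],[2.9,0,-0.08],-1],[[0,0,0],[3.7,0,-0.08],-1],[[0,0,0],[4.5,0,-0.08],-1],[[0,0,0],[5.3,0,-0.08],-1],[[0,0,0],[6.1,0,-0.08],-1],[[0,0,0],[6.9,0,-0.08],-1],[[0,0,0],[7.7,0,-0.08],-1],[[0,0,0],[8.5,0,-0.08],-1],[[0,0,0],[8.5,0,-0.08],-1]])

```text
clock: 4.7
position: [0.5404, -0.1142, 0.0773]
ee_rot: [-2.703, -1.6, -0.002]
force: [-0.7, -0.1, 1.3]
width: 0.01
gripper_force: 0.0
```

```bash
python3 - <<'E'
from h import *
P=[];F=[]
for i in range(8):
    im=cams.get_image('wrist' if i>6 else 'side');o=readout.observe();P.append(o['position']);F.append(o['force'])
print(np.mean(P,0),np.mean(F,0),o['clock'])
cv2.imwrite('pics/w3.png',im)
E
```

```text
[ 0.53934817 -0.11652075  0.07722383] [-0.05669701 -0.1385721  -0.14885155] 5.1
```

View pics/w3.png

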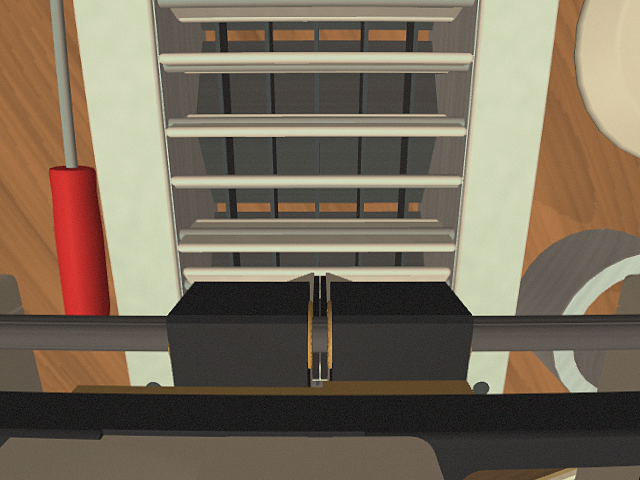

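The fingers are in the row at c ≈ 2.2 mm. The blades ahead show edges at rows 270, 245, 181, 128, 60 and 15, the force is near zero and the frame has not shifted. I'll continue the stroke.

Call:
drive_tool(commands=[[[0,0,0],[0.8,0,0],-1],[[0,0,0],[1.7,0,0],-1],[[0,0,0],[2.6,0,0],-1],[[0,0,0],[3.5,0,0],-1],[[0,0,0],[4.4,0,0],-1],[[0,0,0],[5.3,0,0],-1],[[0,0,0],[6.2,0,0],-1],[[0,0,0],[7.1,0,0],-1],[[0,0,0],[8,0,0],-1],[[0,0,0],[8.9,0,0],-1],[[0,0,0],[8.9,0,0],-1]])

```text
clock: 6.02
position: [0.5833, -0.036, 0.0773]
ee_rot: [-2.703, -1.6, -0.002]
force: [-0.6, -0.7, 0.6]
width: 0.002
gripper_force: 0.0
```

```bash
python3 - <<'E'
from h import *
P=[];F=[]
for i in range(6):
    im=cams.get_image('side');o=readout.observe();P.append(o['position']);F.append(o['force'])
print(np.mean(P,0),np.mean(F,0),o['clock'])
E
```

```text
[ 0.58242504 -0.03841528  0.07722264] [ 0.30277737 -0.41821993  0.22577447] 6.3167
```

Call:
drive_tool(commands=[[[0,0,0],[0.8,0,0],-1],[[0,0,0],[1.7,0,0],-1],[[0,0,0],[2.6,0,0],-1],[[0,0,0],[3.5,0,0],-1],[[0,0,0],[4.4,0,0],-1],[[0,0,0],[5.3,0,0],-1],[[0,0,0],[6.2,0,0],-1],[[0,0,0],[7.1,0,0],-1],[[0,0,0],[8,0,0],-1],[[0,0,0],[8.8,0,0],-1],[[0,0,0],[9.3,0,0],-1],[[0,0,0],[9.3,0,-1],-1],[[0,0,0],[9.3,0,-4],-1],[[0,0,0],[9.3,0,-8],-1],[[0,0,0],[9.3,0,-12],-1],[[0,0,0],[9.3,0,-16],-1],[[0,0,0],[9.3,0,-18],-1],[[0,0,0],[9.3,0,-18],-1]])

```text
clock: 7.82
position: [0.6296, 0.043, 0.2642]
ee_rot: [2.702, 1.594, 0.014]
force: [0.0, -0.4, -0.4]
width: 0.006
gripper_force: 0.0
```

Call:
drive_tool(commands=[[[0,0,0],[-3,0,0],-1],[[0,0,0],[-7,0,0],-1],[[0,0,0],[-11,0,0],-1],[[0,0,0],[-15,0,0],-1],[[0,0,0],[-19,0,0],-1],[[0,0,0],[-23,0,0],-1],[[0,0,0],[-27,0,0],-1],[[0,0,0],[-31,0,0],-1],[[0,0,0],[-34,0,0],-1],[[0,0,0],[-36,0,0],-1],[[0,0,0],[-36,0,0],-1],[[0,0,0],[-36,0,0],-1]])

```text
clock: 8.82
position: [0.4521, -0.2735, 0.2572]
ee_rot: [-2.708, -1.592, 0.001]
force: [-0.2, 0.3, 0.2]
width: 0.004
gripper_force: 0.0
```

```bash
python3 - <<'E'
from h import *
w=cams.get_image('wrist');cv2.imwrite('pics/w4.png',w)
im=cams.get_image('top');cv2.imwrite('pics/top1.png',im);ci=cams.camera_info('top')
v=np.hstack([cv2.resize(i[155:315,270:460],None,fx=2.1,fy=2.1,interpolation=2) for i in(cv2.imread('pics/top0.png'),im)])
s=cv2.resize(w,(320,240));print(v.shape);cv2.imwrite('pics/c2.png',v)
hsv=cv2.cvtColor(im,cv2.COLOR_BGR2HSV)
m=((hsv[...,1]<60)&(hsv[...,2]>150)).astype(np.uint8)
r=np.zeros_like(m);cv2.fillPoly(r,[np.array([[327,164],[448,226],[408,305],[280,241]])],1);m*=r
m=cv2.morphologyEx(m,cv2.MORPH_CLOSE,np.ones((3,3)))
c=max(cv2.findContours(m,0,1)[0],key=cv2.contourArea)[:,0]
print(cv2.minAreaRect(onplane(ci,c,.075)[:,:2].astype(np.float32)*1000))
# profile in grille y at top-edge plane, for before/after
g=np.array([.5621,-.0732]);gx=np.array([.8757,-.4827]);gy=np.array([.4827,.8757])
o=readout.observe();print(o['clock'],o['position'],o['force'])
E
```

```text
(336, 798, 3)
((561.935546875, -72.8984375), (294.7798156738281, 182.92666625976562), 61.25389099121094)
8.9167 [ 0.45357597 -0.27140705  0.25721548] [-0.17694313  0.33291457 -0.43143851]
```

View pics/c2.png

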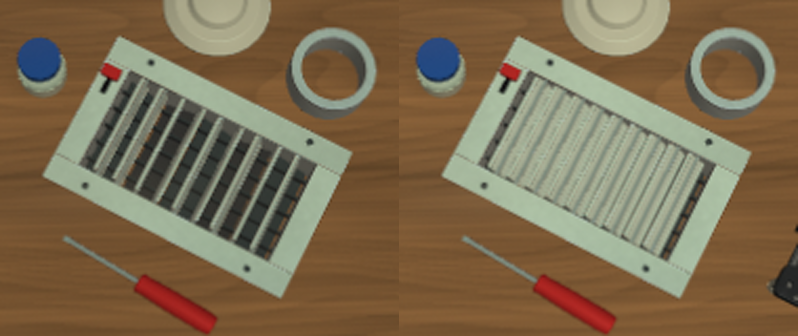

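View pics/w4.png

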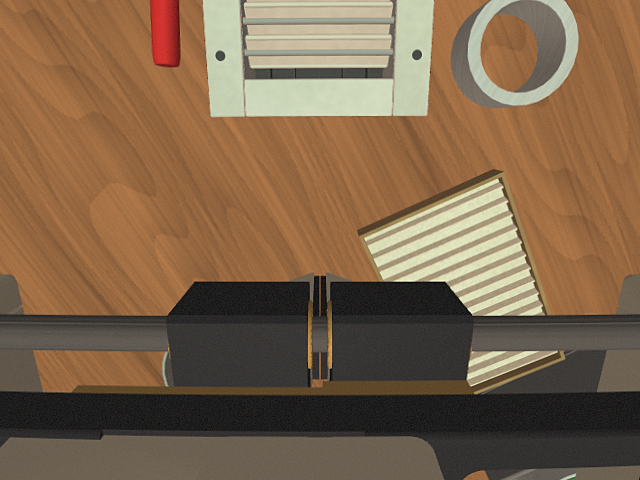

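Every blade now leans evenly towards the lever, and the grille moved less than 0.4 mm, which is within measurement noise. The wrist view has blade 1's lower edge near row 69 and its top edge near row 50, so I'll check the tilt from those.

```bash
python3 - <<'E'
from h import *
ci=cams.camera_info('wrist');im=cv2.imread('pics/w4.png')
g=np.array([.562,-.073,0]);gy=np.array([.4817,.8763,0]);z=np.array([0,0,1.])
for k in(0,1):
  for th in(.5,.6,.7,.8,.9,1.,1.1):
    def E(s):return proj(ci,[g+gy*(-.096+.024*k+s*.013*np.sin(th))+z*(.066+s*.013*np.cos(th)+0)])[0]
    a=proj(ci,g-.118*gy+z*.075)[0]
    print(k,th,'bottom',E(-1).round(1),'top',E(1).round(1),a.round(1) if th==.5 and k==0 else '')
print([(r,*im[r,290:345].mean(0).round().astype(int)) for r in range(8,84)])
E
```

```text
0 0.5 bottom [318.6  66.9] top [318.5  46.2] [318.5  83.5]
0 0.6 bottom [318.6  68.2] top [318.5  44.9] 
0 0.7 bottom [318.6  69.3] top [318.5  43.7] 
0 0.8 bottom [318.6  70.3] top [318.5  42.7] 
0 0.9 bottom [318.6  71.2] top [318.5  41.8] 
0 1.0 bottom [318.5  72. ] top [318.5  41.1] 
0 1.1 bottom [318.5  72.6] top [318.5  40.5] 
1 0.5 bottom [318.5  37. ] top [318.4  13.6] 
1 0.6 bottom [318.5  38.3] top [318.4  12.3] 
1 0.7 bottom [318.5  39.4] top [318.4  11.2] 
1 0.8 bottom [318.5  40.3] top [318.4  10.2] 
1 0.9 bottom [318.5  41.2] top [318.4   9.3] 
1 1.0 bottom [318.5  41.9] top [318.4   8.7] 
1 1.1 bottom [318.5  42.4] top [318.4   8.2] 
[(8, np.int64(163), np.int64(192), np.int64(206)), (9, np.int64(163), np.int64(191), np.int64(205)), (10, np.int64(162), np.int64(190), np.int64(204)), (11, np.int64(161), np.int64(189), np.int64(203)), (12, np.int64(161), np.int64(189), np.int64(203)), (13, np.int64(161), np.int64(189), np.int64(203)), (14, np.int64(161), np.int64(189), np.int64(203)), (15, np.int64(161), np.int64(189), np.int64(203)), (16, np.int64(162), np.int64(190), n
[... 2700 characters left out ...]
int64(64)), (70, np.int64(66), np.int64(71), np.int64(70)), (71, np.int64(67), np.int64(72), np.int64(71)), (72, np.int64(67), np.int64(72), np.int64(71)), (73, np.int64(67), np.int64(72), np.int64(71)), (74, np.int64(67), np.int64(72), np.int64(71)), (75, np.int64(68), np.int64(74), np.int64(72)), (76, np.int64(66), np.int64(70), np.int64(69)), (77, np.int64(59), np.int64(62), np.int64(59)), (78, np.int64(94), np.int64(108), np.int64(118)), (79, np.int64(155), np.int64(180), np.int64(184)), (80, np.int64(185), np.int64(216), np.int64(207)), (81, np.int64(188), np.int64(217), np.int64(206)), (82, np.int64(185), np.int64(214), np.int64(204)), (83, np.int64(185), np.int64(214), np.int64(204))]
```

The tilt is ambiguous here because the arm had not settled when the picture was taken. I'll take settled views from above the row.

Call:
drive_tool(commands=[[[0,0,0],[3,0,0],-1],[[0,0,0],[6,0,0],-1],[[0,0,0],[8,0,0],-1],[[0,0,0],[9,0,0],-1],[[0,0,0],[9,0,0],-1],[[0,0,0],[9,0,0],-1],[[0,0,0],[9,0,0],-1],[[0,0,0],[9,0,0],-1],[[0,0,0],[9,0,0],-1]])

```text
clock: 9.67
position: [0.4962, -0.1948, 0.2572]
ee_rot: [2.707, 1.594, -0.001]
force: [-0.5, 0.3, 0.6]
width: 0.006
gripper_force: 0.0
```

```bash
python3 - <<'E'
from h import *
[cams.get_image('side') for _ in range(6)]
ci=cams.camera_info('wrist');im=cams.get_image('wrist')
np.save('ciw.npy',ci,allow_pickle=True)
g=np.array([.562,-.073,0]);gy=np.array([.4817,.8763,0]);z=np.array([0,0,1.])
for y in(-.148,-.118):print(y,proj(ci,g+y*gy+z*.075))
v=cv2.resize(im[0:260,200:440],None,fx=2.2,fy=2.2,interpolation=2)
def px(p):q=proj(ci,p)[0];return tuple(int(t) for t in (q-[200,0])*2.2)
gx=np.array([.8763,-.4817,0])
for k in range(9):
  for i,th in enumerate((.6,.8,1.)):
    for s in(-1,1):cv2.circle(v,px(g+gx*(-.03+.03*i)+gy*(-.096+.024*k+s*.013*np.sin(th))+z*(.066+s*.013*np.cos(th))),2,((0,0,255) if s>0 else (255,0,0)),-1)
cv2.imwrite('pics/w5.png',v);print(v.shape,readout.observe()['clock'])
E
```

```text
-0.148 [[318.26442511 222.73747639]]
-0.118 [[318.15555296 189.83794837]]
(572, 528, 3) 10.0167
```

View pics/w5.png

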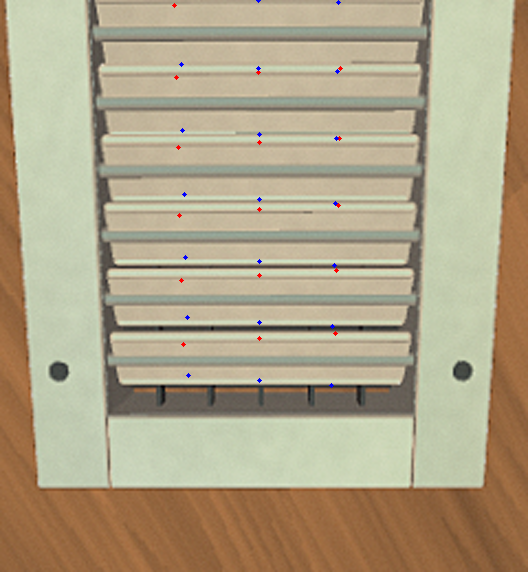

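The 0.8 rad prediction dots (middle column) sit on the top and bottom edges of blades 1–6, for example rows 338/381 on blade 1. I'll check blades 7–9 the same way.

Call:
drive_tool(commands=[[[0,0,0],[3,0,0],-1],[[0,0,0],[6,0,0],-1],[[0,0,0],[9,0,0],-1],[[0,0,0],[11,0,0],-1],[[0,0,0],[12,0,0],-1],[[0,0,0],[12,0,0],-1],[[0,0,0],[12,0,0],-1],[[0,0,0],[12,0,0],-1]])

```text
clock: 10.68
position: [0.5541, -0.0904, 0.2571]
ee_rot: [2.706, 1.594, -0.002]
force: [0.6, -0.0, -0.5]
width: 0.006
gripper_force: 0.0
```

```bash
python3 - <<'E'
from h import *
[cams.get_image('side') for _ in range(6)]
ci=cams.camera_info('wrist');im=cams.get_image('wrist')
g=np.array([.562,-.073,0]);gy=np.array([.4817,.8763,0]);z=np.array([0,0,1.])
v=cv2.resize(im[0:260,200:440],None,fx=2.2,fy=2.2,interpolation=2)
def px(p):q=proj(ci,p)[0];return tuple(int(t) for t in (q-[200,0])*2.2)
gx=np.array([.8763,-.4817,0])
for k in range(9):
  for i,th in enumerate((.6,.8,1.)):
    for s in(-1,1):cv2.circle(v,px(g+gx*(-.03+.03*i)+gy*(-.096+.024*k+s*.013*np.sin(th))+z*(.066+s*.013*np.cos(th))),2,((0,0,255) if s>0 else (255,0,0)),-1)
cv2.imwrite('pics/w6.png',v)
E
```

```text
(no output)
```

View pics/w6.png

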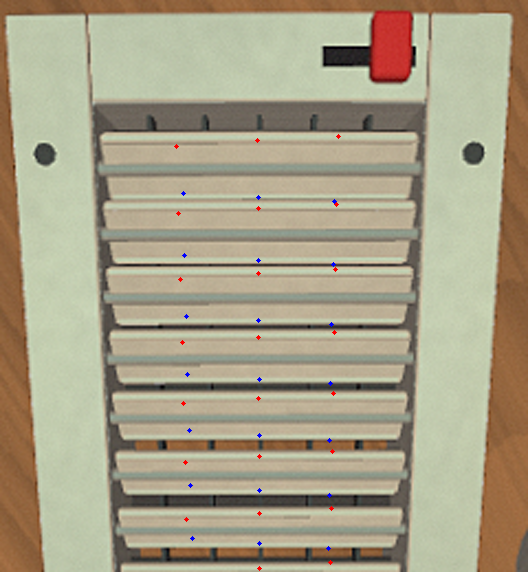

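Call:
drive_tool(commands=[[[0,0,0],[-3,0,-1],-1],[[0,0,0],[-7,0,-3],-1],[[0,0,0],[-10.5,0,-5],-1],[[0,0,0],[-14,0,-6],-1],[[0,0,0],[-18,0,-6],-1],[[0,0,0],[-22,0,-6],-1],[[0,0,0],[-24,0,-6],-1],[[0,0,0],[-25,0,-6],-1],[[0,0,0],[-25,0,-6],-1],[[0,0,0],[-25,0,-6],-1],[[0,0,0],[-25,0,-6],-1]])

```text
clock: 11.95
position: [0.4353, -0.3054, 0.3172]
ee_rot: [-2.702, -1.601, -0.001]
force: [0.5, 0.3, 0.6]
width: 0.006
gripper_force: 0.0
```

Blades 7–9, at the lever end near the top of the picture, have the same slope. Their edges lie between the 0.8 and 0.9 rad dots, so all nine are at about 45–50°, and the hand is clear.

```bash
python3 -c "
from cell import job;print(job.sign_off())"
```

```text
the job is handed in; nothing more can be done
None
```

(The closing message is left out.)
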